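Open the label-roll stand to the width mark and hold it for a roll change

TASK

I want to drop a new roll into the label stand on the desk: turn its two black cam catches, front and rear, fully open to their stops, then pull the sliding cheek out by its blue handle, against the spring, until the red pointer stands at the green width marker. Keep hold of the handle there and finish while holding it, so that I have both hands for the roll; leave the other things on the desk where they are.

Things in the scene. Friction and masses are not known exactly. Their poses are not given: they have to be found in the camera images.
- stand: label-roll stand, fixed to the desk: grey base 210 (x) x 270 (y) mm, top 20 mm above the desk. Origin: centre of the underside; its x runs from the front long edge to the rear one, y the way the sliding cheek is pulled out, z up. At the -y end a fixed round cheek (72 mm, top 110 mm up) and a black spring box; at +y a low end bar (34 mm high)
- guide: sliding cheek carriage: aluminium foot 132 (x) x 86 (y) mm, top 33 mm up, with a 72 mm cheek disc and a blue handle. Origin and axes are the stand's when home; slides 64 mm along the stand's +y. A tape spring pulls it home: 5 N at home to 10 N at 56 mm, plus 0.6 N friction; let go, it returns. A shut catch blocks it after 2 to 3 mm
- pull_bar: pull handle on the carriage; origin in the middle of its blue bar, 104 mm above the desk, axes as the stand's. Bar 80 mm along the stand's x, 16 mm thick along y, 20 mm high, on posts 34 mm either side of the centre. Take it from above across the 16 mm, fingers closing along the stand's y; 48 mm free towards the cheek, open on the other side
- pointer (a point): tip of the thin red pointer on the carriage, at the front edge of the stand; it runs along a white scale with fine black ticks, 23 mm above the desk
- marker: green width marker: clip 12 mm wide (y) on the stand's front edge at the scale, fixed, axes as the stand's, origin mid-width on the base's front top edge. It sits 34 to 56 mm along the stand's +y from where the pointer starts. The carriage is at the mark when the pointer tip is within the clip's width along y
- catch_front (a joint): front cam catch (stand's -x side): black bar knob over a steel half-moon cam that blocks the carriage. 0 = shut: bar along the stand's x, white-marked end to the carriage; 1.4 rad = open, at its stop. Opens CLOCKWISE from above: bar angle about z = stand yaw - value. Starts at 0 to 0.25, stays where left (friction 0.06 N m), clears the carriage past about 1.16
- catch_rear (a joint): rear cam catch (stand's +x side), mirror image of the front one: 0 = shut, 1.4 rad = open, at its stop. Opens ANTICLOCKWISE from above: bar angle about z = stand yaw + value (the white-marked end at pi more). Starts at 0 to 0.25, stays where left, same friction and clearing angle
- catch_front_grip (a point): on the axis of the front catch at the height to grip, 74 mm above the desk: bar knob 52 mm long, 14 mm thick, from 54 to 88 mm above the desk. In the stand's frame the axis is at x = -80, y = +70 mm
- catch_rear_grip (a point): on the axis of the rear catch at the height to grip, 74 mm above the desk: same bar knob. In the stand's frame the axis is at x = +80, y = +70 mm
- roll_wide: wide white roll of labels, 92 mm across, 60 mm high, lying flat left of the stand; leave alone
- roll_narrow: narrow white roll of labels, 72 mm across, 42 mm high, lying flat left of the stand; leave alone
- empty_core: empty brown cardboard core, 33 mm across, 70 mm high, upright left of the stand; leave alone
- dispenser: green tape dispenser 150 x 38 x 86 mm, right of the stand; leave alone
- tin: blue clip tin 62 x 92 x 27 mm, right of the stand; leave alone
- marker_pen: white and red marker pen 17 x 128 x 19 mm lying right of the stand; leave alone
- desk_stapler: blue and black stapler 145 x 36 x 59 mm, left of the stand; leave alone

How it is judged:
On the way, in this order (a step that is already met when the one before it is completed fails the run):
1. both catches turned fully open, to within 0.2 rad of their stops (value of joint each of catch_front, catch_rear above 1.2 rad), for 0.2 s.
2. the cheek pulled out by its handle until the pointer is at the green marker (y of pointer in the frame of marker between -0.0065 and 0.0065 m and contact force between the fingers and pull_bar above 3 N), for 0.3 s.
At the end, for the whole second after the job is handed in: the red pointer is within 6.5 mm of the middle of the green marker, the carriage at rest there with its handle held by the fingers (more than 3 N), both catches still open (beyond 1.18 rad) (all of step 2 and value of joint each of catch_front, catch_rear above 1.18 rad and linear speed of guide below 0.01 m/s); the arm keeps its last pose, push and grip.
It fails at once if a bystander on the desk moved by more than 2 cm (distance of any of roll_wide, roll_narrow, empty_core, dispenser, tin, marker_pen, desk_stapler from where it was at the start of the episode above 0.02 m).
It also fails if it takes over 58 s, if anything falls off the work surface, if the arm or the gripper's body presses on something with over 40 N, if the wrist force passes 120 N, or if a joint passes its speed limit or range.

ROBOT

A 6-joint arm with a two-finger parallel gripper is mounted at the origin on a cart in front of the work surface, level with it; the furniture and walls round the work are solid. World frame = base frame: x ahead of the robot, y to its left, z up, the work surface at z = 0. Lengths are in m, angles in rad, forces in N, time in s.
With the tool pointing down it reaches from about 0.325 to 0.9 m from the base axis. Payload 6.1 kg.
Tool frame: the origin (TCP) lies midway between the tips of the shut fingers; the grasp point (between the pads) lies 19 mm behind it; z points along the fingers, y is the line along which they close (so a half turn about z gives the same grasp; the last joint's range is limited). The gripper opens to 85 mm and grips with 20 to 120 N. Pads are 22 mm wide; open, the fingers measure 114 mm over their backs; the gripper's body (76 mm by 85 mm) begins 54 mm behind the grasp point. The pads swing forward as they close: fully open they stand 13 mm farther back than shut.
Start: joints at [1.112, 0.22, 1.526, -0, 1.395, -0.126], TCP at [0.204, 0.591, 0.206] pointing down, gripper open.
Joint ranges: [-2.98, 2.98], [-0.91, 2.08], [0.09, 2.57], [-1.24, 4.39], [0.2, 2.65], [-2.68, 2.68]. Speed limits (rad/s): [2.57, 2.57, 3.01, 3.14, 3.14, 3.14].

INTERFACE

Orientations are given as [roll, pitch, yaw] about the fixed x, y, z axes, in that order (R = Rz(yaw) Ry(pitch) Rx(roll)).
In Python, from plant import movep, move_l, set_joints, gripper_to, hold, inverse_kinematics, observe, get_image, get_calibration, Unreachable, job_done gives the robot as it stands. Calls block until the motion is done:
- movep(position, orientation): joint-space move of the TCP to a pose.
- move_l(position, feed=0.15, rotation=None, max_force=None): straight line of the TCP; rotation=None keeps the orientation; feed is the mean speed in m/s. With max_force (N) it stops when the force on the tool has changed by that much, and returns True; else False.
- set_joints(angles): joint-space move.
- gripper_to(opening, f_grip=None): finger opening in m; f_grip is the grip in N (None keeps the last); returns when the fingers have stopped.
- hold(seconds).
- inverse_kinematics(position, orientation): joint angles nearest the present ones, or None.
- observe(): the state.
- get_image(name): name is "side" or "top" or "wrist"; returns (picture, depth): 420x560x3 uint8, red, green, blue; 420x560 float32, m along the optical axis (not along the pixel's ray), 0 where there is no reading.
- get_calibration(name): a dict with "intrinsics" (3x3 intrinsics, pixels), "dist_coeffs" ([k1, k2, p1, p2, k3] as OpenCV has them; the pictures are not rectified), "world_from_camera" (4x4, takes a point from camera to world coordinates). Camera axes: x right, y down, z forward; pixel columns grow to the right and rows downward; lengths in m; the calibration is good to about 2 mm. A picture is of the moment at which its call begins: read the wrist's pose just before it. get_calibration takes no time and is no camera call; for the wrist camera it gives the pose at the moment of the call.
A pose or a line that the arm cannot do raises Unreachable and nothing moves.
- job_done(): hands the job in; it is judged then, once.
The state is a dict: "time_s": time; "q": joint angles; "joint_velocities": joint speeds; "joint_torque": joint torques, N m; "eef_pos": TCP position; "tcp_rot": TCP orientation; "ft_force": force on the tool from outside, world axes, zero at the start; "torque": the same for the moment, N m; "opening": finger opening in m; "grasp_force": force on a finger pad.
Only numpy, scipy, OpenCV 4.12 (cv2) and the standard library are available. Lean on these libraries where they do the work, as an engineer would, in place of code of your own. Each camera call takes 0.05 s, during which the arm holds its last target. There are 200 camera calls.

## Working session

There is one attempt and no reset: what is moved stays moved. The work goes in short steps, each a Python script; the robot and the scene stay as the last script left them, time stands still between calls to the robot, and variables do not carry over. Pictures are saved under pics/ and viewed, at most 10 in all, crops included, and the job is handed in when it is done.

```bash
ls; mkdir -p pics; python3 - <<'E'
from plant import *
import cv2,numpy as np
for n in("top","side"):
    im,d=get_image(n); cv2.imwrite(f"pics/{n}0.png",im[:,:,::-1]); np.save(f"pics/{n}0.npy",d)
    c=get_calibration(n); print(n,c["intrinsics"].tolist(),c["dist_coeffs"],np.round(c["world_from_camera"],4).tolist())
print(observe())
E
```

```text
pics
top [[535.725215160999, 0.0, 291.3687627564027], [0.0, 535.725215160999, 206.2398309886248], [0.0, 0.0, 1.0]] [-0.19573816  0.          0.          0.          0.        ] [[0.0102, -0.9905, 0.1373, 0.2468], [-0.9998, -0.0079, 0.0175, 0.0324], [-0.0162, -0.1375, -0.9904, 1.9308], [0.0, 0.0, 0.0, 1.0]]
side [[398.66394582124735, 0.0, 279.80582444954246], [0.0, 398.66394582124735, 205.75576604644067], [0.0, 0.0, 1.0]] [-0.05539773  0.          0.          0.          0.        ] [[-0.9996, -0.0062, -0.0284, 0.5367], [0.0225, 0.4547, -0.8904, 1.1598], [0.0184, -0.8906, -0.4543, 0.6785], [0.0, 0.0, 0.0, 1.0]]
{'time_s': 0.1, 'q': array([ 1.11191474e+00,  2.21164577e-01,  1.52746674e+00, -5.02431951e-06,
        1.39472562e+00, -1.26113423e-01]), 'joint_velocities': array([ 0.00049075, -0.00139525, -0.00398292,  0.00031004, -0.00031529,
       -0.00100352]), 'joint_torque': array([ 1.28919532e-03, -4.98248935e+01, -3.90546656e+01, -1.77500647e-04,
        5.71817713e-03, -3.65755511e-06]), 'eef_pos': array([0.20391598, 0.59018249, 0.20551382]), 'tcp_rot': array([-3.13984176e+00, -2.17003909e-04,  2.80882518e+00]), 'ft_force': array([-0.01221084,  1.53015923,  0.05510982]), 'torque': array([-0.0246528 , -0.0105041 , -0.02527079]), 'grasp_force': 0.0, 'opening': 0.08542029591568229}
```

View pics/top0.png

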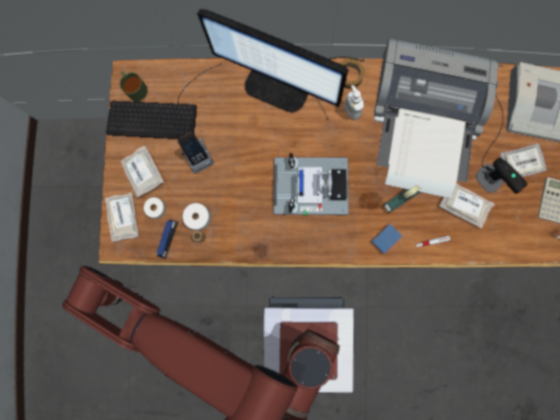

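View pics/side0.png

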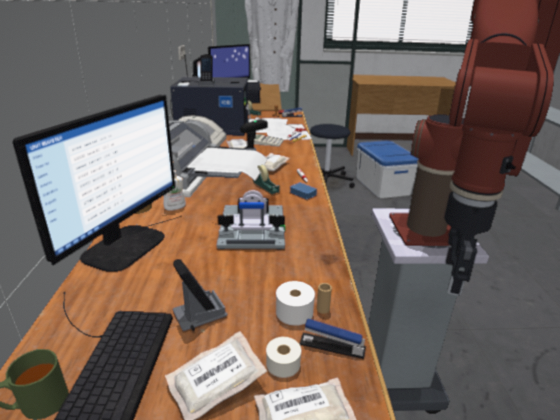

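The top view shows the stand's base at about cols 275–348, rows 157–215, with the catches at (291,161) and (291,207) on the +y (left) side. The dispenser, tin and pen are to the right, and the rolls, core and stapler to the left. The side view agrees. Next I'll locate the stand roughly and look at it from the wrist camera.

```bash
cat > h.py <<'E'
from plant import *
import cv2,numpy as np
def ray(n,px,c=None):
    c=c or get_calibration(n); T=np.array(c["world_from_camera"])
    p=cv2.undistortPoints(np.array(px,float).reshape(-1,1,2),np.array(c["intrinsics"]),np.array(c["dist_coeffs"]))[:,0]
    d=np.c_[p,np.ones(len(p))]@T[:3,:3].T
    return T[:3,3],d
def atz(n,px,z,c=None):
    o,d=ray(n,px,c); return o+d*((np.broadcast_to(z,len(d))-o[2])/d[:,2])[:,None]
def proj(n,P,c=None):
    c=c or get_calibration(n); T=np.linalg.inv(np.array(c["world_from_camera"]))
    return cv2.projectPoints(np.array(P,float),cv2.Rodrigues(T[:3,:3])[0],T[:3,3],np.array(c["intrinsics"]),np.array(c["dist_coeffs"]))[0][:,0]
E
python3 - <<'E'
from h import *
print(atz("top",[(274,157),(348,157),(348,215),(274,215)],.02).round(3))
im=cv2.imread("pics/top0.png"); cv2.imwrite("pics/topc.png",cv2.resize(im[145:228,255:365],None,fx=7,fy=7,interpolation=3))
c=get_calibration("wrist");o=observe();T=np.array(c["world_from_camera"])
print(T.round(3).tolist(),np.array(c["intrinsics"]).tolist(),o["eef_pos"],o["tcp_rot"])
E
```

```text
[[ 0.693  0.131  0.02 ]
 [ 0.695 -0.139  0.02 ]
 [ 0.482 -0.138  0.02 ]
 [ 0.479  0.128  0.02 ]]
[[0.327, 0.912, 0.249, 0.14], [0.945, -0.315, -0.087, 0.612], [-0.001, 0.264, -0.965, 0.373], [0.0, 0.0, 0.0, 1.0]] [[366.1267547278642, 0.0, 277.4020830794275], [0.0, 366.1267547278642, 212.42854612864392], [0.0, 0.0, 1.0]] [0.20391598 0.59018249 0.20551382] [-3.13984176e+00 -2.17003909e-04  2.80882518e+00]
```

View pics/topc.png

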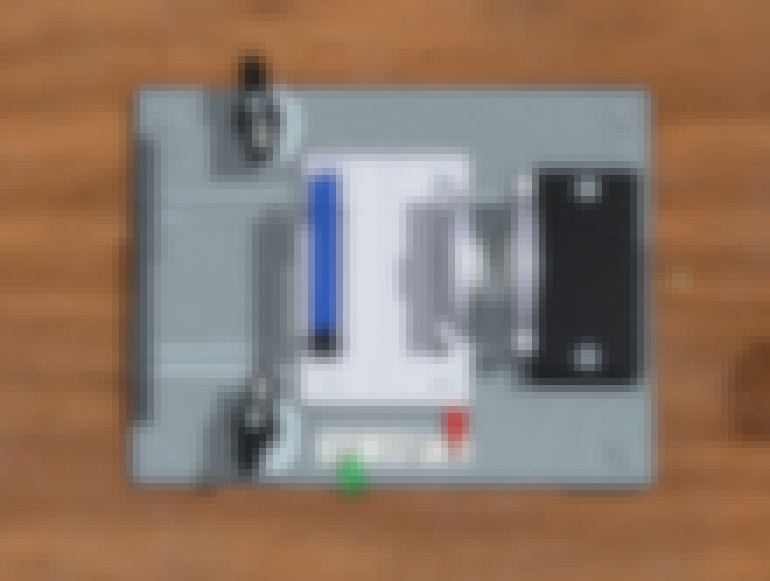

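The crop shows the blue bar at crop (325,255), the front catch at (258,410), the rear catch at (258,115), the red pointer at (456,430) and the green marker at (352,475). Yaw is about 0. Next is a close wrist view, offset so the fingers don't hide the stand.

```bash
python3 - <<'E'
from h import *
import pickle
movep([.50,-.12,.33],[np.pi,0,np.pi])
hold(.2)
o=observe(); print(o["q"].round(3),o["eef_pos"],o["tcp_rot"],o["time_s"])
c=get_calibration("wrist"); im,d=get_image("wrist")
pickle.dump((c,im,d),open("pics/w1.pkl","wb")); cv2.imwrite("pics/w1.png",im[:,:,::-1])
E
```

```text
[-0.388 -0.1    1.634  0.     1.608 -1.96 ] [ 0.50011646 -0.11955603  0.32992006] [ 3.14150757e+00 -1.09960354e-04 -3.14082303e+00] 3.05
```

View pics/w1.png

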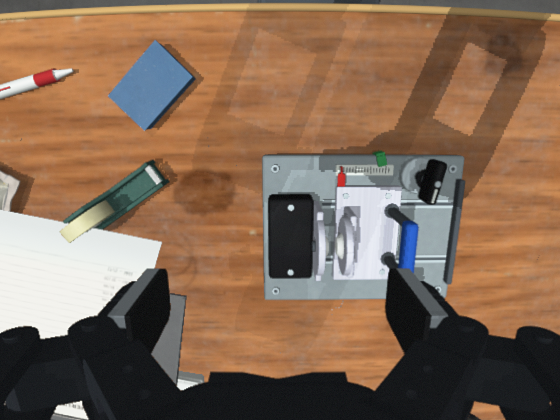

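The wrist view shows the base with corners at about (263,156), (464,156) and (264,299). The pointer is at (341,172), the marker at (381,158), the front knob at (432,182) and the blue bar at (409,245). The rear catch is hidden by a finger. I'll enlarge it.

```bash
python3 - <<'E'
import cv2
im=cv2.imread("pics/w1.png"); cv2.imwrite("pics/w1c.png",cv2.resize(im[145:305,255:475],None,fx=3.6,fy=3.6,interpolation=2))
E
```

```text
(no output)
```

View pics/w1c.png

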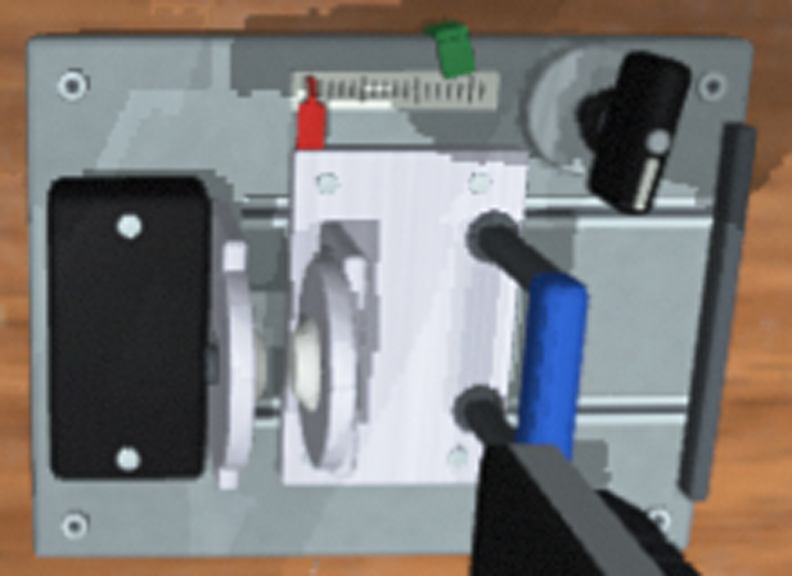

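The crop (×3.6, offset 255,145) gives base corners (30,38), (752,40) and (37,555). The pointer tip is at (312,76) and the marker top at about (456,58). The front knob's top axis runs from (662,60) to (618,205). I'll take a second view from the other side for the rear catch.

```bash
python3 - <<'E'
from h import *
import pickle
movep([.52,.19,.33],[np.pi,0,np.pi])
hold(.2)
c=get_calibration("wrist"); im,d=get_image("wrist")
pickle.dump((c,im,d),open("pics/w2.pkl","wb"))
P=proj("wrist",[[.69,-.14,.02],[.48,-.14,.02],[.48,.13,.02],[.69,.13,.02]],c);print(P)
x0,y0=np.maximum(P.min(0)-15,0).astype(int);x1,y1=(P.max(0)+20).astype(int);print(x0,y0,x1,y1)
cv2.imwrite("pics/w2c.png",cv2.resize(im[y0:y1,x0:x1,::-1],None,fx=3.2,fy=3.2,interpolation=2))
c,_,_=pickle.load(open("pics/w1.pkl","rb"))
f=lambda p:(np.array(p,float)+.5)/3.6-.5+[255,145]
print(atz("w",f([(30,38),(752,40),(37,555),(312,76),(456,50),(662,60),(618,205)]),[.02,.02,.02,.023,.022,.088,.088],c).round(4), observe()["time_s"])
E
```

```text
[[ 54.48811217 282.31286323]
 [ 29.70428101 137.62460883]
 [231.19276776 134.45629795]
 [236.36807097 283.91811469]]
14 119 256 303
[[ 0.4864 -0.1378  0.02  ]
 [ 0.4855  0.1275  0.02  ]
 [ 0.6934 -0.137   0.02  ]
 [ 0.4996 -0.0358  0.023 ]
 [ 0.49    0.0164  0.022 ]
 [ 0.4846  0.0637  0.088 ]
 [ 0.5316  0.0543  0.088 ]] 4.5333
```

View pics/w2c.png

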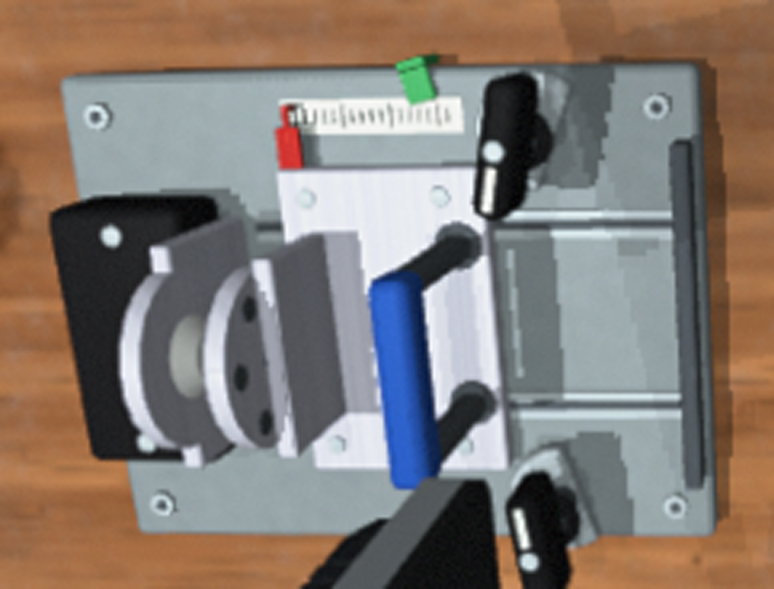

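The second view (×3.2, offset 14,119) shows base corners (63,77), (700,64), (142,531) and (717,533). The front screw is at (493,151) with its white mark at (488,190). The rear screw is at (528,562) with its mark at (519,525). The bar ends are (396,280) and (414,482).

```bash
python3 - <<'E'
from h import *
import pickle
c,_,_=pickle.load(open("pics/w2.pkl","rb")); c1,_,_=pickle.load(open("pics/w1.pkl","rb"))
f=lambda p:(np.array(p,float)+.5)/3.2-.5+[14,119]
C=atz("w",f([(63,77),(700,64),(142,531),(717,533)]),.02,c); print(C.round(4))
print("pointer,marker",atz("w",f([(290,106),(414,78)]),[.023,.022],c).round(4))
S=atz("w",f([(493,151),(488,190),(528,562),(519,525)]),.088,c); print("knobs",S.round(4))
g=lambda p:(np.array(p,float)+.5)/3.6-.5+[255,145]
S1=atz("w",g([(657,140),(648,185)]),.088,c1);print(S1.round(4))
print("bar",atz("w",f([(396,280),(414,482)]),.114,c).round(4))
a=lambda p,q:np.arctan2(*(p-q)[1::-1])
print("yaw edges",a(C[1],C[0])-np.pi/2,a(C[3],C[2])-np.pi/2,a(C[2],C[0]),a(C[3],C[1]),
 "front mark",a(S[1],S[0]),a(S1[1],S1[0]),"rear",a(S[2],S[3]),"knobline yaw",a(S[2],S[0]),a(S[2],S1[0]))
E
```

```text
[[ 0.4868 -0.1359  0.02  ]
 [ 0.4853  0.1314  0.02  ]
 [ 0.6936 -0.1351  0.02  ]
 [ 0.6921  0.1319  0.02  ]]
pointer,marker [[ 0.5002 -0.0373  0.023 ]
 [ 0.4897  0.0152  0.022 ]]
knobs [[0.5104 0.0654 0.088 ]
 [0.5243 0.0625 0.088 ]
 [0.6708 0.0657 0.088 ]
 [0.6549 0.0635 0.088 ]]
[[0.5102 0.0649 0.088 ]
 [0.525  0.0636 0.088 ]]
bar [[0.5506 0.0362 0.114 ]
 [0.6254 0.0347 0.114 ]]
yaw edges 0.0055652940012898 0.005837541820276071 0.003708469133217802 0.0022999303298509373 front mark -0.20364112605179896 -0.08888460318767785 rear 0.1388386914952523 knobline yaw 0.0020896763939969695 0.005222236479726697
```

Checks: the axes are 160.4 mm apart against 160 mm expected, stand yaw is about 0.004, and both catches are at about 0.14. I'll open the front catch first. With the tool vertical, the turn is joint 6 only.

```bash
cat >> h.py <<'E'
def turn(xy,yaw0,yaw1):
    x,y=xy; gripper_to(.045)
    movep([x,y,.19],[np.pi,0,yaw0])
    if move_l([x,y,.055],feed=.1,max_force=12): print("touched",observe()["eef_pos"],observe()["ft_force"]); return False
    gripper_to(0,40); o=observe(); print("grip",o["opening"],o["grasp_force"],o["ft_force"].round(1),o["tcp_rot"])
    q=o["q"].copy(); n=6
    for k in range(1,n+1):
        p=q.copy(); p[5]-=(yaw1-yaw0)*k/n; set_joints(p)
        o=observe(); print(o["tcp_rot"][2].round(3),o["ft_force"].round(1),o["torque"].round(2),o["grasp_force"])
    gripper_to(.035); move_l([x,y,.19],feed=.15); print(observe()["time_s"]); return True
E
python3 - <<'E'
from h import *
turn([.5103,.0655],np.pi-.13,np.pi-1.42)
E
```

```text
grip 0.012826013608030963 40.730634927749634 [-1.3 -3.7  4.7] [-3.14085919e+00  7.82604737e-04  3.01171548e+00]
2.8 [-0.9 -0.5  1.9] [-0.21  0.15 -0.06] 40.598191022872925
2.588 [ 0.2 -0.8  1.7] [-0.02  0.05 -0.04] 40.56550204753876
2.374 [0.1 0.8 1.7] [ 0.17 -0.01 -0.07] 40.516802072525024
2.159 [1.2 3.7 1.6] [ 0.41 -0.22 -0.07] 40.43464243412018
1.944 [ 2.6  4.  -0.1] [ 0.61 -0.5  -0.05] 40.322837233543396
1.729 [ 2.9  4.7 -0.7] [ 1.   -0.44  0.41] 40.46531617641449
11.0
```

The moment steps up at the end, which is the stop. Rear catch next.

```bash
python3 - <<'E'
from h import *
import pickle
if turn([.6707,.066],.13,1.42):
    gripper_to(.05)
    movep([.44,.035,.30],[np.pi,0,np.pi]); hold(.2)
    c=get_calibration("wrist"); im,d=get_image("wrist"); pickle.dump((c,im,d),open("pics/w3.pkl","wb")); cv2.imwrite("pics/w3.png",im[:,:,::-1]); print(observe()["time_s"])
E
```

```text
grip 0.012544156195927563 41.64002001285553 [-0.4 -2.2  2.6] [ 3.14086055e+00 -8.86853349e-04  1.29844479e-01]
0.341 [ 0.6 -0.8  1.5] [-0.27  0.11  0.07] 41.37709021568298
0.554 [-0.9 -1.1  0.7] [-0.23  0.02  0.06] 41.3805627822876
0.768 [-0.4 -2.   1.5] [-0.37  0.04  0.04] 41.37891948223114
0.982 [-0.3 -1.7  1.6] [-0.39  0.06  0.03] 41.36868059635162
1.197 [ 0.5 -2.9  1.3] [-0.52 -0.08  0.05] 41.35002136230469
1.412 [ 0.9 -4.   0.8] [-0.57 -0.16 -0.08] 41.33615255355835
17.9083
20.0417
```

View pics/w3.png

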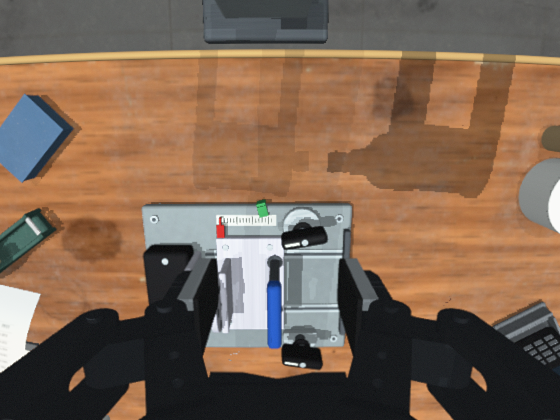

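Both catches now lie along y and are open, with the pointer still at home at (221,229). Next: grip the handle and pull, then check the pointer against the marker.

```bash
python3 - <<'E'
from h import *
import pickle
x,y=.588,.0355
gripper_to(.05); movep([x,y,.2],[np.pi,0,np.pi])
if move_l([x,y,.086],feed=.1,max_force=12): print("touch",observe()["eef_pos"]); raise SystemExit
gripper_to(0,70); o=observe(); print(o["opening"],o["grasp_force"],o["ft_force"].round(1),o["eef_pos"])
for dy in (.02,.052):
    print(move_l([x,y+dy,.086],feed=.06,max_force=30)); o=observe(); print(o["eef_pos"],o["ft_force"].round(1),o["grasp_force"])
hold(.3); c=get_calibration("wrist"); im,d=get_image("wrist"); pickle.dump((c,im,d),open("pics/w4.pkl","wb")); print(observe()["time_s"])
P=proj("w",[[.4855,.0155,.02]],c)[0];print(P)
x0,y0=np.maximum(P-[75,50],0).astype(int);print(x0,y0)
cv2.imwrite("pics/w4c.png",cv2.resize(im[y0:y0+100,x0:x0+150,::-1],None,fx=5,fy=5,interpolation=2))
E
```

```text
0.012138774883860535 68.45764394849539 [-2.4 -3.8  4.6] [0.58857828 0.03421547 0.08719675]
False
[0.58848971 0.05398499 0.08717303] [-2.3 -6.9  4.5] 68.50589197129011
False
[0.58841466 0.08514707 0.08720895] [ -2.4 -10.5   6.7] 68.69332551956177
24.2667
[162.60992328  53.48965824]
87 3
```

View pics/w4c.png

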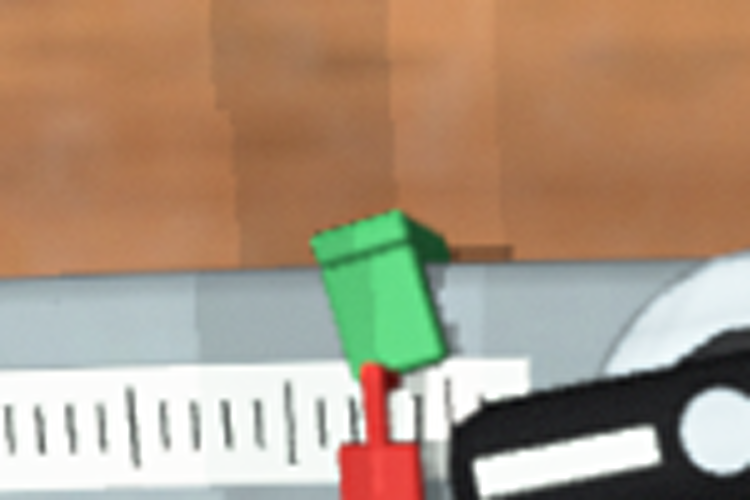

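The pointer tip is at crop (372,367). The clip's inner edge runs from (355,378) to (445,355), so its middle is at about (400,366) and the pointer is roughly 3–4 mm short. I'll compute it in world coordinates, using depth for the clip height.

```bash
python3 - <<'E'
from h import *
import pickle
c,im,d=pickle.load(open("pics/w4.pkl","rb"))
f=lambda p:(np.array(p,float)+.5)/5-.5+[87,3]
px=f([(385,310),(350,440),(372,370),(355,376),(442,355),(326,268),(410,240)])
o,r=ray("w",px,c)
for p,rr in zip(px,r):
    dd=d[int(round(p[1])),int(round(p[0]))]; print(p.round(1),(o+rr*dd).round(4))
for z in(.022,.026,.03): print(z,atz("w",px[3:],z,c).round(4).tolist())
print("tip",atz("w",px[2:3],.023,c).round(4))
E
```

```text
[163.6  64.6] [0.4926 0.0173 0.0253]
[156.6  90.6] [0.5072 0.0105 0.0207]
[161.   76.6] [0.5    0.0171 0.0311]
[157.6  77.8] [0.4999 0.0123 0.0227]
[175.   73.6] [0.4976 0.0231 0.0225]
[151.8  56.2] [0.4876 0.0102 0.0243]
[168.6  50.6] [0.4839 0.0193 0.0202]
0.022 [[0.4998, 0.0121, 0.022], [0.4975, 0.023, 0.022], [0.4872, 0.0094, 0.022], [0.4842, 0.0198, 0.022]]
0.026 [[0.5002, 0.0134, 0.026], [0.4979, 0.0241, 0.026], [0.4878, 0.0107, 0.026], [0.4849, 0.021, 0.026]]
0.03 [[0.5005, 0.0146, 0.03], [0.4983, 0.0251, 0.03], [0.4884, 0.012, 0.03], [0.4855, 0.0221, 0.03]]
tip [[0.4992 0.0146 0.023 ]]
```

Tip y is 0.0146 and the clip's centre is about 0.0165. I'll pull 1.8 mm more and check again.

```bash
python3 - <<'E'
from h import *
import pickle
o=observe();move_l([.588,.0893,.086],feed=.02)
hold(.4); c=get_calibration("wrist"); im,d=get_image("wrist"); pickle.dump((c,im,d),open("pics/w5.pkl","wb")); o=observe(); print(o["eef_pos"],o["grasp_force"],o["ft_force"].round(1),o["time_s"])
P=proj("w",[[.4855,.0155,.02]],c)[0]
x0,y0=np.maximum(P-[75,50],0).astype(int);print(x0,y0)
cv2.imwrite("pics/w5c.png",cv2.resize(im[y0:y0+100,x0:x0+150,::-1],None,fx=5,fy=5,interpolation=2))
E
```

```text
[0.58839683 0.08664122 0.08720146] 68.70103765279055 [-3.5 -8.7  6.5] 24.9667
84 3
```

View pics/w5c.png

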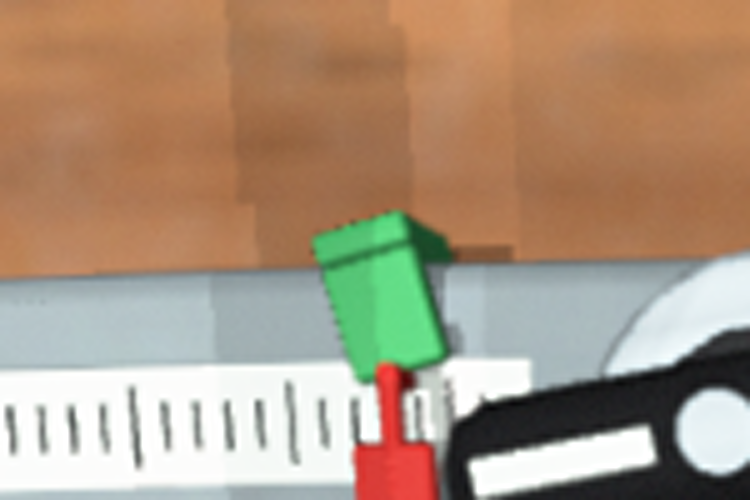

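The tip is now at (388,367), inside the clip's inner edge (357 to 447). It is within 2 mm of the middle and firmly gripped.

```bash
python3 -c "
from plant import *
hold(.5); print(job_done())"
```

```text
the job is handed in; nothing more can be done
None
```

I turned both catches open to their stops and pulled the cheek out until the red pointer was at the green marker, within about 2 mm of its middle. The gripper was holding the handle at about 69 N when I handed the job in at about 25 s; the hand-in call gave no verdict.

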